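Free a stuck bearing block from the drill jig

ROBOT

A 6-joint arm with a two-finger parallel gripper is mounted at the origin on the work surface. World frame = base frame: x ahead of the robot, y to its left, z up, the work surface at z = 0. Lengths are in m, angles in rad, forces in N, time in s.
With the tool pointing down it reaches from about 0.25 to 0.775 m from the base axis. Payload 8.9 kg.
Tool frame: the origin (TCP) lies midway between the tips of the shut fingers; the grasp point (between the pads) lies 19 mm behind it; z points along the fingers, y is the line along which they close (so a half turn about z gives the same grasp; the last joint's range is limited). The gripper opens to 85 mm and grips with 20 to 120 N. Pads are 22 mm wide; open, the fingers measure 114 mm over their backs; the gripper's body (76 mm by 85 mm) begins 54 mm behind the grasp point. The pads swing forward as they close: fully open they stand 13 mm farther back than shut.
Start: joints at [1.133, 0.291, -0.153, 1.127, 0, 1.431], TCP at [0.155, 0.502, 0.231] pointing down, gripper open.
Joint ranges: [-2.52, 2.52], [-0.91, 1.74], [-1.3, 1.37], [-1.96, 2.02], [-1.52, 1.47], [-3.14, 3.14]. Speed limits (rad/s): [2.22, 2.22, 2.79, 3.14, 3.14, 3.14].

INTERFACE

Orientations are given as a 3x3 rotation matrix whose columns are the frame's x, y, z axes.
In Python, from rig import bot gives the robot as it stands.
- The arm moves only by the tool drive_tool, never from a script. Its argument "motion" is one flat list of numbers, 7 for each row, row after row: the closure, from -1 (fully open) to 1 (shut), then the shift along the tool's x, y, z in cm, then the turn, a rotation vector about the tool's x, y, z in rad. A call has 1 to 8 rows; each row shifts and turns the commanded pose from where the row before left it, along the tool's axes as they then stand; what a row does not reach is not made up. A row lasts 1/12 s, in which the tool goes at most 41.7 mm and 7.16 degrees, less where a joint would pass 70% of its speed; a pose out of reach is approached as far as the arm can. A call with a gripper value outside its range is refused whole. The fingers move at their own pace and stop on an object; "newtons" is the grip in N (left out, the last holds). Time passes only in rows, so rows that do not move let the fingers close. It gives the time, the measured TCP pose, the force, the opening and the grip force at its end, in the units of the state.
- bot.sense(): the state, without advancing time (a new reading comes with each control period).
- bot.get_image(name): name is "scene" or "top"; returns a dict with "pixels" (400x640x3 uint8, blue, green, red), "intrinsics" (3x3 intrinsics, pixels), "extrinsics" (4x4, takes a point from camera to world coordinates). Camera axes: x right, y down, z forward; pixel columns grow to the right and rows downward; lengths in m; the calibration is good to about 2 mm. A picture is of the moment at which its call begins. There is no depth.
- bot.job_done(): hands the job in; it is judged then, once.
The state is a dict: "clock": time; "joints": joint angles; "dq": joint speeds; "joint_efforts": joint torques, N m; "eef_pos": TCP position; "orientation": TCP orientation; "ft_force": force on the tool from outside, world axes, zero at the start; "moment": the same for the moment, N m; "grip_width": finger opening in m; "grasp_force": force on a finger pad.
Only numpy, scipy, OpenCV 4.12 (cv2) and the standard library are available. Lean on these libraries where they do the work, as an engineer would, in place of code of your own. Each camera call takes 0.05 s, during which the arm holds its last target. There are 200 camera calls.

TASK

The drilled bearing block is stuck between the spring jaws of the drill jig: turn the knob of the jig's swing clamp until the clamp finger points at the scribed release line, then take the block by its upright and rock it side to side, a few degrees each way, until it works free of the jaws. Do not lift, tip or drag the jig while you do it, and leave the other things on the bench where they are. Finish holding the block upright in the gripper just clear of the jig, about a finger's breadth straight above its nest, and keep holding it.

Things in the scene. Friction and masses are not known exactly. Their poses are not given: they have to be found in the camera images.
- jig: Loose drill jig with an aluminium plate, 2.8 kg in all, on four 8 mm rubber feet. Origin: on the bench under the centre of the nest that holds the block; z up, x from nest to clamp post, y the way the block is rocked. Plate x -118 to 118, y -92 to 92 mm, top at z 24. Under the block a rest rail, 12 mm wide in y, 3 mm high; end stops at y +-27 to +-35, z up to 36.
- nest (a point): Middle of the nest, level with the jaw tops, jig z 46 mm. Two spring jaws press on the block (27 N each): faces at x -18 and +18, 36 mm wide in y, z 28 to 46; housings behind to x +-48, z 44. A straight pull needs 36 N, more than the jig weighs, so the jig lifts. While tilted to and fro (top to +y, to -y, about 0.1 rad each way) the block comes up with some 15 N, up to 2 mm a swing.
- bearing_block: Dark cast-iron bearing block, 0.44 kg, in the nest, axes along the jig's, underside at jig z 27 mm. Origin: centre of its underside. Foot 36 (x) by 48 (y) by 24 mm high, 3 mm play to the end stops: it can tip 0.15 rad each way. Upright 20 (x) by 26 mm (y), z 24 to 67, rounded top from z 54. Grip it across y on its flat faces at z 43 to 50. It must rise 19 mm to pass the jaw tops.
- clamp_knob (a joint): Angle of the swing clamp, counter-clockwise from above positive, about the post at jig x 78, y 0 mm. At a the finger points along jig (-cos a, -sin a). 0: at the block, 5 mm over its ledge, 1.5 mm above it, so it cannot rise. 1.2: at the release line. Range -0.35 to 2.3, friction 0.10 N m, stays where left.
- knob_grip (a point): Middle of the clamp's black bar grip, on the post's axis, jig z 81 mm. The bar is 50 mm long, 14 mm thick, jig z 67.5 to 93.5, and lies along the finger below it (65 mm long, 14 wide, z 52.5 to 60.5, black centre line); pinch it across its 14 mm. Its axes turn with the knob: x along the bar, away from the finger's tip.
- release_line (a point): Middle of the black release line scribed on top of a small steel index post (16 by 14 mm, top at jig z 56 mm), 77 mm from the clamp post's axis at clamp angle 1.2 rad. The line points at the clamp post.
- nut: Bystander: steel hex nut, 19 mm across, 11 mm high, lying on the jig plate near its near left corner. Origin under its centre.
- collar_steel: Bystander: steel collar, 42 mm diameter, 36 mm high. Origin under its centre.
- collar_nylon: Bystander: white nylon collar, 42 mm diameter, 30 mm high. Origin under its centre.
- roller: Bystander: dark steel roller, 38 mm diameter, 40 mm high, standing. Origin under its centre.
- bolt: Bystander: steel hex bolt lying beside the jig, 65 mm long, head 19 mm. Origin under its middle.
- brush: Bystander: chip brush lying beside the jig, 195 mm long along its x, 38 mm wide, 14 mm high. Origin on the bench, 120 mm from the handle's end.
- screwdriver: Bystander: screwdriver with orange handle, lying left of the jig. Origin under its middle.
Mind the look-alikes: they are no part of the job. What is shaped like the bearing_block but blue or pink is not meant.

How it is judged:
On the way, in this order (a step that is already met when the one before it is completed fails the run):
1. the clamp finger stands at the release line, within 0.15 rad, with the block still seated in the nest (value of joint clamp_knob between 1.05 and 1.35 rad and z of bearing_block in the frame of jig below 0.034 m), for 0.2 s.
2. the block, still between the jaws, is rocked at least 0.035 rad (2 degrees) to one side (angle between bearing_block's own y axis and vertical below 1.5358 rad and z of bearing_block in the frame of jig below 0.044 m).
3. and, still between the jaws, at least 0.035 rad to the other side (angle between bearing_block's own y axis and vertical above 1.6058 rad and z of bearing_block in the frame of jig below 0.044 m).
At the end, for the whole second after the job is handed in: The gripper alone holds the block still and upright (0.15 rad), underside 3 to 42 mm above the jaw tops, within 30 mm of the nest centre in x and y, not touching the jig; clamp within 0.15 rad of the release line; jig flat on the bench within 50 mm of its start (value of joint clamp_knob between 1.05 and 1.35 rad and z of bearing_block in the frame of jig between 0.049 and 0.088 m and x of bearing_block in the frame of jig between -0.03 and 0.03 m and y of bearing_block in the frame of jig between -0.03 and 0.03 m and angle between bearing_block's own z axis and vertical below 0.15 rad and linear speed of bearing_block below 0.03 m/s and contact force between bearing_block and the fingers above 2 N and contact force between bearing_block and jig below 0.2 N and height (world z) of jig below 0.004 m and angle between jig's own z axis and vertical below 0.02 rad and distance of jig from where it was at the start of the episode below 0.05 m); the arm keeps its last pose, push and grip.
It fails at once if the jig is lifted (8 mm) or tipped (0.06 rad) (height (world z) of jig above 0.008 m or angle between jig's own z axis and vertical above 0.06 rad).
It fails at once if the jig is dragged more than 50 mm (distance of jig from where it was at the start of the episode above 0.05 m).
It fails at once if another thing on the bench is shifted by more than 30 mm (the nut on the jig: 60 mm) (distance of nut from where it was at the start of the episode above 0.06 m or distance of any of collar_steel, collar_nylon, roller, bolt, brush, screwdriver from where it was at the start of the episode above 0.03 m).
It also fails if it takes over 58 s, if anything falls off the work surface, if the arm or the gripper's body presses on something with over 40 N, if the wrist force passes 120 N, or if a joint passes its speed limit or range.

## Working session

There is one attempt and no reset: what is moved stays moved. The work goes in short steps, Python scripts to look and compute and a tool call to move; the robot and the scene stay as the last step left them, time stands still between calls to the robot, and variables do not carry over. Pictures are saved under pics/ and viewed, at most 10 in all, crops included, and the job is handed in when it is done.

Besides the shell and the picture viewer there is one more tool, called in YAML: its name, and indented under it one key for each argument. drive_tool: Moves the arm, as the interface text tells. Its arguments: {"type":"object","properties":{"motion":{"type":"array"},"newtons":{"type":"number"}},"required":["motion"]}

```bash
mkdir -p pics
python3 - <<'E'
from rig import bot
import cv2,numpy as np
for n in("scene","top"):
    d=bot.get_image(n);cv2.imwrite(f"pics/{n}0.png",d["pixels"]);print(n,np.round(d["intrinsics"],1).tolist(),np.round(d["extrinsics"],4).tolist())
    np.savez(f"{n}0.npz",**d)
s=bot.sense();print(s["clock"],s["eef_pos"],np.round(s["orientation"],3).tolist(),s["grip_width"])
E
```

```text
scene [[440.1, 0.0, 311.7], [0.0, 440.1, 198.8], [0.0, 0.0, 1.0]] [[0.6001, 0.4858, -0.6355, 1.3292], [0.7998, -0.3547, 0.4842, -0.5289], [0.0098, -0.7988, -0.6015, 0.7717], [0.0, 0.0, 0.0, 1.0]]
top [[481.6, 0.0, 311.8], [0.0, 481.6, 199.2], [0.0, 0.0, 1.0]] [[-0.003, -0.9927, 0.1206, 0.4035], [-1.0, 0.003, 0.0001, 0.0172], [-0.0004, -0.1206, -0.9927, 1.4575], [0.0, 0.0, 0.0, 1.0]]
0.1 [0.15435639 0.50138131 0.23079968] [[-0.956, 0.294, -0.001], [0.294, 0.956, -0.001], [0.0, -0.001, -1.0]] 0.08543455340400144
```

View pics/scene0.png

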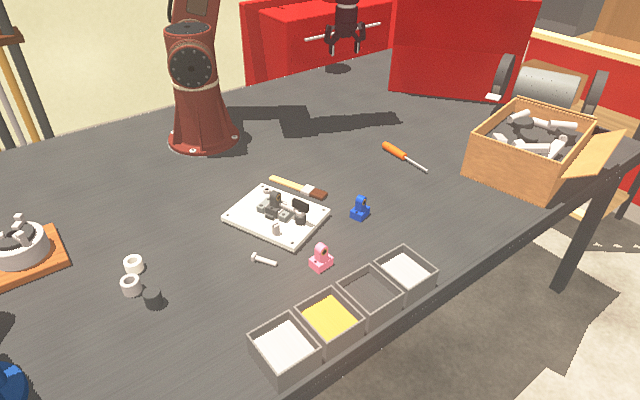

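View pics/top0.png

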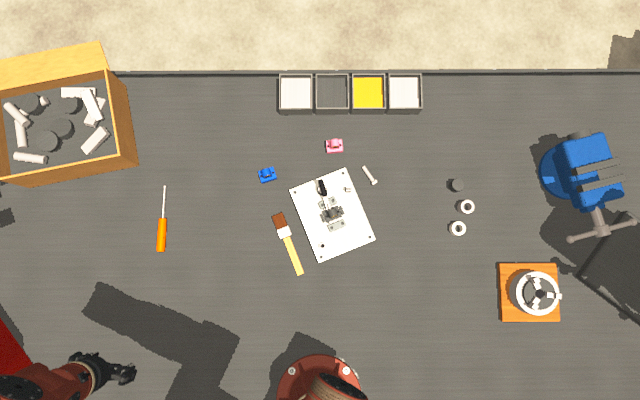

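The scene view shows the jig (white plate around (276,213)) with the dark block in it. The look-alikes are blue at (360,208) and pink at (320,258). In the top view the jig is around (332,215), blue is at (267,174) and pink at (334,146). The dark one in the nest at top (331,213) is the one meant, because it is the only dark iron block and it sits between the jaws. I'll confirm it in an enlarged crop.

Run:
```python
import cv2,numpy as np
a=cv2.imread("pics/top0.png")[162:270,283:383];b=cv2.imread("pics/scene0.png")[178:253,217:337]
a=cv2.resize(a,None,fx=5,fy=5,interpolation=cv2.INTER_CUBIC);cv2.imwrite("pics/topc.png",a)
b=cv2.resize(b,None,fx=6.6,fy=6.6,interpolation=cv2.INTER_CUBIC);cv2.imwrite("pics/scenec.png",b)
# plate quad
for n in("top","scene"):
    im=cv2.imread(f"pics/{n}0.png");h=cv2.cvtColor(im,cv2.COLOR_BGR2HSV)
    m=((h[...,1]<40)&(h[...,2]>170)).astype(np.uint8)
    k,l,s,c=cv2.connectedComponentsWithStats(m)
    for i in range(1,k):
        if s[i,4]>40: print(n,s[i],c[i].round(1))
```

```text
top [279  78  31  31 868] [295.   92.6]
top [390  78  28  31 825] [403.1  92.7]
top [ 61  87  41  38 616] [ 84.2 101.7]
top [97 98  8 11 55] [100.4 101.9]
top [353  98  33  11  42] [372.4 106.7]
top [  4 103  22  44 338] [ 16.8 123.4]
top [ 81 127  25  28 284] [ 93.  140.2]
top [ 13 153  30  10 202] [ 27.9 157.2]
top [ 289  167   87   96 4440] [332.4 215.7]
top [362 166  16  19  66] [369.4 175.2]
top [162 186   4  32  51] [163.2 202. ]
top [461 200  14  14  96] [467.2 206.4]
top [452 221  14  15 120] [458.5 228. ]
top [277 226  14  13 121] [283.5 232. ]
top [516 272  46  44 710] [536.9 293.4]
top [343 367   7   8  44] [345.9 370.2]
scene [533  28 107  31 367] [586.9  43.1]
scene [305  34  19   7  45] [314.   37.1]
scene [ 516   67   65   32 1279] [548.1  81.3]
scene [486  93  15   8  80] [492.8  96.2]
scene [  0  95  24  52 142] [ 12.3 121.4]
scene [510 109  20  10  97] [520.1 113.6]
scene [533 117  17  10  80] [540.6 121.3]
scene [551 120  26   7 126] [563.5 123.2]
scene [492 133  16  10  91] [499.9 136.9]
scene [511 139  54  20 422] [540.5 146.1]
scene [405 156  23  16  60] [416.1 
[... 166 characters left out ...]
[ 17.1 215.7]
scene [ 11 221  11   9  56] [ 15.4 224.6]
scene [  0 221  44  50 606] [ 20.3 251. ]
scene [ 12 230  12  16  72] [ 17.8 235.4]
scene [533 232  30  23 242] [548.7 242.5]
scene [558 233  13  11  52] [563.3 238.4]
scene [316 243   9   8  45] [319.6 246. ]
scene [ 373  243   66   48 1173] [405.4 268.6]
scene [251 252  26  14 128] [262.1 258.8]
scene [608 253  32  34 490] [628.4 264.2]
scene [119 254  23  43 570] [130.3 274.5]
scene [578 256  23  15 121] [587.6 263.3]
scene [335 262  70  54 352] [369.2 288.9]
scene [293 284  73  60 309] [328.5 310.4]
scene [631 291   9  14  50] [636.3 297.5]
scene [ 246  309   76   68 2168] [282.9 344.7]
scene [ 517  325  123   75 5219] [594.3 371.7]
```

View pics/topc.png

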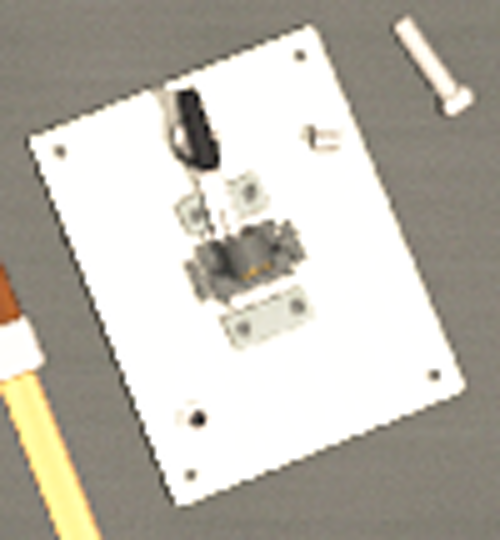

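View pics/scenec.png

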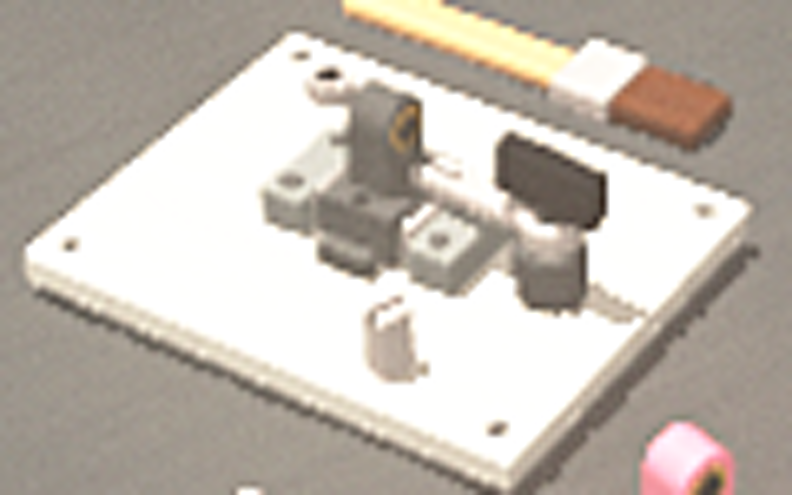

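The crops confirm it: dark block with an orange bore ring in the nest at top-crop (245,260) and scene-crop (385,140). The black bar lies at top-crop (197,130) and scene-crop (550,180), with its finger over the block's ledge. The index post is at top-crop (320,138) and scene-crop (393,305). Next I'll triangulate.

```bash
cat > h.py <<'E'
import numpy as np,cv2
def load(n,tag="0"):
    d=np.load(f"{n}{tag}.npz");return d["pixels"],d["intrinsics"],d["extrinsics"]
def ray(uv,K,E):
    r=E[:3,:3]@np.linalg.solve(K,[uv[0],uv[1],1]);return E[:3,3],r/np.linalg.norm(r)
def plane(uv,K,E,z):
    o,r=ray(uv,K,E);return o+r*(z-o[2])/r[2]
def tri(a,A,b,B):
    o,r=ray(a,*A);p,s=ray(b,*B)
    t=np.linalg.lstsq(np.c_[r,-s],p-o,rcond=None)[0]
    x,y=o+r*t[0],p+s*t[1];return (x+y)/2,np.linalg.norm(x-y)
def project(P,K,E):
    c=E[:3,:3].T@(np.asarray(P)-E[:3,3]);q=K@c;return q[:2]/q[2]
E
python3 - <<'E'
from h import *
np.set_printoptions(precision=4,suppress=True)
ti,*T=load("top");si,*S=load("scene")
ct=lambda u,v:((u+.5)/5-.5+283,(v+.5)/5-.5+162)
cs=lambda u,v:((u+.5)/6.6-.5+217,(v+.5)/6.6-.5+178)
pts=dict(pp=((30,138),(748,210)),pm=((315,27),(513,470)),mm=((464,385),(28,250)),mp=((177,505),(290,35)),idx=((312,131),(393,303)),)
for k,(a,b) in pts.items(): print(k,*tri(ct(*a),T,cs(*b),S))
# plate rect
h=cv2.cvtColor(ti,cv2.COLOR_BGR2HSV);m=((h[...,1]<40)&(h[...,2]>170)).astype(np.uint8)
l=cv2.connectedComponents(m)[1];m=(l==l[240,330]).astype(np.uint8)
c=max(cv2.findContours(m,0,1)[0],key=cv2.contourArea)
box=cv2.boxPoints(cv2.minAreaRect(c));W=np.array([plane(p,*T,.024) for p in box])
print(W,W.mean(0),[np.linalg.norm(W[i]-W[i-1]) for i in range(4)])
def blob(im,x0,y0,x1,y1,thr):
    g=im.max(2)[y0:y1,x0:x1]
    k,l,s,c=cv2.connectedComponentsWithStats((g<thr).astype(np.uint8))
    return [(s[i,4],c[i]+[x0,y0]) for i in range(1,k) if s[i,4]>8],l
tb,_=blob(ti,312,176,330,200,75);sb,_=blob(si,290,196,312,214,90);print(tb,sb)
b,a=max(sb,key=lambda t:t[0])[1],max(tb,key=lambda t:t[0])[1];print("bar",*tri(a,T,b,S))
# block top: upright top centre
print("upright top",*tri(ct(243,243),T,cs(385,95),S))
E
```

```text
pp [0.6073 0.0858 0.0237] 0.0024426398931845263
pm [ 0.676  -0.0844  0.0235] 0.002263735422701906
mm [ 0.4591 -0.1705  0.0279] 0.0007104444665670172
mp [ 0.3884 -0.0017  0.0246] 0.0024993005619300796
idx [ 0.6051 -0.0838  0.0565] 0.0076374627214049595
[[ 0.6081  0.0879  0.024 ]
 [ 0.6791 -0.0874  0.024 ]
 [ 0.456  -0.1733  0.024 ]
 [ 0.3877 -0.0007  0.024 ]] [ 0.5327 -0.0434  0.024 ] [np.float64(0.23758817986430683), np.float64(0.18912721511857356), np.float64(0.2390000512390762), np.float64(0.18563444868066067)]
[(np.int32(70), array([322.1429, 188.0143]))] [(np.int32(13), array([307.    , 208.3846]))]
bar [ 0.6094 -0.006   0.0702] 0.017051407204219854
upright top [ 0.5355 -0.0408  0.095 ] 0.0067802110366744954
```

drive_tool:
  motion: [-1,-3,-1.85,0,0,0,0,-1,-3,-1.85,0,0,0,0,-1,-3,-1.85,0,0,0,0,-1,-3,-1.85,0,0,0,0,-1,-3,-1.85,0,0,0,0,-1,-3,-1.85,0,0,0,0,-1,-3,-1.85,0,0,0,0,-1,-3,-1.85,0,0,0,0]
  newtons: 40

```text
clock: 0.77
eef_pos: [0.341, 0.2881, 0.2312]
orientation: [[-0.956, 0.294, -0.0], [0.294, 0.956, -0.0], [0.0, -0.0, -1.0]]
ft_force: [1.0, 0.2, -0.4]
grip_width: 0.0855
grasp_force: 0.0
```

```bash
python3 - <<'E'
from h import *
np.set_printoptions(precision=4,suppress=True)
ti,*T=load("top");si,*S=load("scene")
ct=lambda u,v:((u+.5)/5-.5+283,(v+.5)/5-.5+162)
cs=lambda u,v:((u+.5)/6.6-.5+217,(v+.5)/6.6-.5+178)
m=(ti.max(2)[176:200,312:330]<75).astype(np.uint8);c=max(cv2.findContours(m,0,1)[0],key=cv2.contourArea)+[312,176]
r=cv2.minAreaRect(c);b=cv2.boxPoints(r);print(np.array([plane(p,*T,.0935) for p in b]),plane(r[0],*T,.0935))
print("bar",tri(ct(197,130),T,cs(552,180),S))
E
python3 -c "
from rig import bot
s=bot.sense();print(s['clock'],s['eef_pos'],s['joints'],s['ft_force'])"
```

```text
[[ 0.6245 -0.0037  0.0935]
 [ 0.6244 -0.0237  0.0935]
 [ 0.581  -0.0234  0.0935]
 [ 0.5811 -0.0034  0.0935]] [ 0.6027 -0.0136  0.0935]
bar (array([ 0.6039, -0.0126,  0.0822]), np.float64(0.0005883568250094534))
0.7667 [0.34097299 0.28808565 0.23118842] [ 5.37483281e-01  1.41691866e-01 -3.46580079e-01  1.08278239e+00
 -1.34566342e-05  8.36122748e-01] [ 0.97680962  0.23931849 -0.38222252]
```

drive_tool:
  motion: [-1,-3,-1.86,0,0,0,0,-1,-3,-1.86,0,0,0,0,-1,-3,-1.86,0,0,0,0,-1,-3,-1.86,0,0,0,0,-1,-3,-1.86,0,0,0,0,-1,-3,-1.86,0,0,0,0,-1,-3,-1.86,0,0,0,0,-1,-3,-1.86,0,0,0,0]

```text
clock: 1.43
eef_pos: [0.5266, 0.0752, 0.231]
orientation: [[-0.956, 0.295, -0.001], [0.295, 0.956, 0.0], [0.001, -0.0, -1.0]]
ft_force: [1.4, 0.7, -0.3]
grip_width: 0.0852
grasp_force: 0.0
```

drive_tool:
  motion: [-1,-3.4,-2.1,0,0,0,0,-1,-3.4,-2.1,0,0,0,0,-1,-3.2,-2.0,0,0,0,0,-1,0,0,1,0,0,-0.12,-1,0,0,1,0,0,-0.12,-1,0,0,1,0,0,-0.12,-1,0,0,1,0,0,-0.12,-1,0,0,1,0,0,-0.12]

```text
clock: 2.1
eef_pos: [0.6029, -0.012, 0.1803]
orientation: [[-0.953, -0.302, -0.001], [-0.302, 0.953, 0.0], [0.001, 0.0, -1.0]]
ft_force: [0.2, -0.0, 0.4]
grip_width: 0.0853
grasp_force: 0.0
```

drive_tool:
  motion: [-1,0,0,0.5,0,0,-0.076,-1,0,0,0,0,0,0,-1,0,0,0,0,0,0]

```text
clock: 2.35
eef_pos: [0.6029, -0.0119, 0.1759]
orientation: [[-0.931, -0.366, -0.001], [-0.366, 0.931, 0.0], [0.001, 0.001, -1.0]]
ft_force: [-0.5, -0.0, 0.8]
grip_width: 0.0856
grasp_force: 0.0
```

drive_tool:
  motion: [-1,-0.07,-0.22,2.8,0,0,0,-1,0,0,2.8,0,0,0,-1,0,0,2.8,0,0,0,-1,0,0,2.8,0,0,0,0.5,0,0,0,0,0,0,1,0,0,0,0,0,0,1,0,0,0,0,0,0,1,0,0,0,0,0,0]
  newtons: 40

```text
clock: 3.02
eef_pos: [0.6063, -0.0139, 0.0666]
orientation: [[-0.93, -0.368, 0.003], [-0.368, 0.93, -0.0], [-0.003, -0.002, -1.0]]
ft_force: [-1.0, 0.8, -0.5]
grip_width: 0.039
grasp_force: 0.0
```

drive_tool:
  motion: [1,0,0,0,0,0,0,1,0,0,0,0,0,0,1,0,0,0,0,0,0]

```text
clock: 3.27
eef_pos: [0.6049, -0.0124, 0.066]
orientation: [[-0.929, -0.369, 0.001], [-0.369, 0.929, 0.002], [-0.002, 0.002, -1.0]]
ft_force: [-3.5, 5.3, 9.0]
grip_width: 0.0132
grasp_force: 40.6
```

drive_tool:
  motion: [1,0,0,0,0,0,-0.05,1,0,0,0,0,0,-0.1,1,0,0,0,0,0,-0.1,1,0,0,0,0,0,-0.1,1,0,0,0,0,0,-0.1,1,0,0,0,0,0,0]

```text
clock: 3.77
eef_pos: [0.6044, -0.0118, 0.066]
orientation: [[-0.671, -0.741, 0.0], [-0.741, 0.671, 0.003], [-0.003, 0.002, -1.0]]
ft_force: [-6.8, 8.1, 12.0]
grip_width: 0.0131
grasp_force: 40.8
```

drive_tool:
  motion: [1,-0.07,0.13,-0.1,0,0,0,1,0,0,0,0,0,-0.1,1,0,0,0,0,0,-0.1,1,0,0,0,0,0,-0.1,1,0,0,0,0,0,-0.1,1,0,0,0,0,0,-0.1,1,0,0,0,0,0,-0.1,1,0,0,0,0,0,0]

```text
clock: 4.43
eef_pos: [0.6034, -0.0113, 0.066]
orientation: [[-0.137, -0.991, -0.001], [-0.991, 0.137, 0.002], [-0.002, 0.001, -1.0]]
ft_force: [-6.0, 3.7, 5.7]
grip_width: 0.013
grasp_force: 41.3
```

drive_tool:
  motion: [1,0,0,0,0,0,-0.1,1,0,0,0,0,0,-0.06,1,0,0,0,0,0,0,1,0,0,0,0,0,0,1,0,0,0,0,0,0,1,0,0,0,0,0,0]

```text
clock: 4.93
eef_pos: [0.6031, -0.0112, 0.066]
orientation: [[0.017, -1.0, -0.002], [-1.0, -0.017, 0.002], [-0.002, 0.001, -1.0]]
ft_force: [-5.7, 4.7, 6.1]
grip_width: 0.0136
grasp_force: 41.5
```

Run:
```python
from rig import bot
import cv2,numpy as np
for n in("scene","top"):
    d=bot.get_image(n);cv2.imwrite(f"pics/{n}1.png",d["pixels"]);np.savez(f"{n}1.npz",**d)
b=cv2.imread("pics/scene1.png")[158:253,217:337];cv2.imwrite("pics/scenec1.png",cv2.resize(b,None,fx=6,fy=6,interpolation=cv2.INTER_CUBIC))
```

```text
(no output)
```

View pics/scenec1.png

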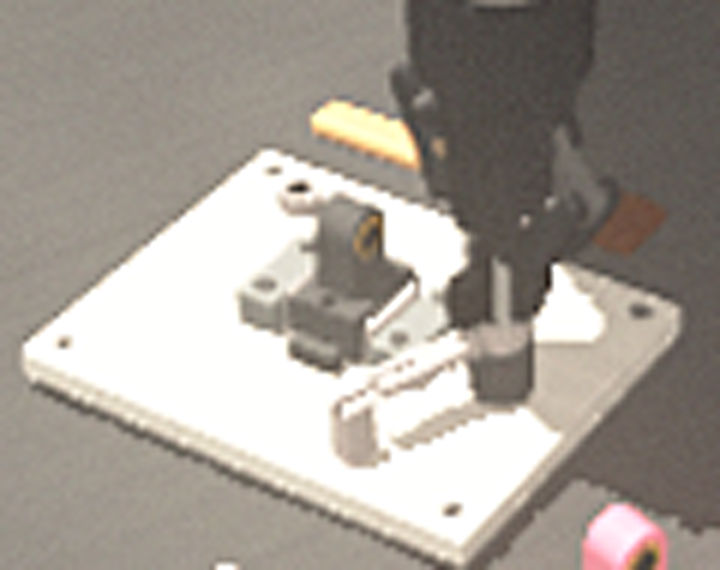

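The finger at crop (355,400) lines up with the index post and its line, after 1.21 rad of hand turn, and the block is still seated. I'll release, rise and go to the block.

drive_tool:
  motion: [0.3,0,0,0,0,0,0,0.3,0,0,0,0,0,0,0.3,0,0,0,0,0,0,0.3,0,0,-3,0,0,0,0.3,0,0,-3,0,0,0,-1,0,0,-2,0,0,0.12,-1,0,0,0,0,0,0.12,-1,0,0,0,0,0,0.12]

```text
clock: 5.7
eef_pos: [0.6057, -0.0127, 0.1473]
orientation: [[-0.343, -0.939, 0.004], [-0.939, 0.343, -0.001], [-0.001, -0.004, -1.0]]
ft_force: [0.1, 0.1, -0.7]
grip_width: 0.0653
grasp_force: 0.0
```

drive_tool:
  motion: [-1,0,0,0,0,0,0.12,-1,0,0,0,0,0,0.12,-1,0,0,0,0,0,0.12,-1,0,0,0,0,0,0.12,-1,0,0,0,0,0,0.12,-1,0,0,0,0,0,0.12,-1,0,0,0,0,0,0.12,-1,0,0,0,0,0,0]

```text
clock: 6.37
eef_pos: [0.6045, -0.0125, 0.1455]
orientation: [[-0.928, -0.372, 0.001], [-0.372, 0.928, -0.0], [-0.0, -0.0, -1.0]]
ft_force: [-0.2, 1.0, 0.7]
grip_width: 0.0851
grasp_force: 0.0
```

drive_tool:
  motion: [-1,2.6,-0.09,0,0,0,0.01,-1,2.6,-0.09,0,0,0,0,-1,2.6,-0.09,0,0,0,0,-1,0,0,0,0,0,0,-1,0,0,0,0,0,0]

```text
clock: 6.78
eef_pos: [0.5324, -0.0443, 0.1457]
orientation: [[-0.929, -0.37, 0.001], [-0.37, 0.929, -0.0], [-0.0, -0.0, -1.0]]
ft_force: [0.7, -0.3, -0.3]
grip_width: 0.0853
grasp_force: 0.0
```

Run:
```python
from rig import bot
import cv2,numpy as np
for n in("scene","top"):
    d=bot.get_image(n);cv2.imwrite(f"pics/{n}2.png",d["pixels"]);np.savez(f"{n}2.npz",**d)
b=cv2.imread("pics/scene2.png")[148:253,217:337];cv2.imwrite("pics/scenec2.png",cv2.resize(b,None,fx=5.5,fy=5.5,interpolation=cv2.INTER_CUBIC))
s=bot.sense();print(s['clock'],s['eef_pos'],s['joints'],s['ft_force'])
```

```text
6.8833 [ 0.53384629 -0.04389457  0.14574057] [-2.18621087e-01  3.72812406e-01 -2.70979516e-01  9.25414789e-01
  1.01259674e-04 -5.97672928e-01] [0.1988571  0.18012033 0.25474373]
```

View pics/scenec2.png

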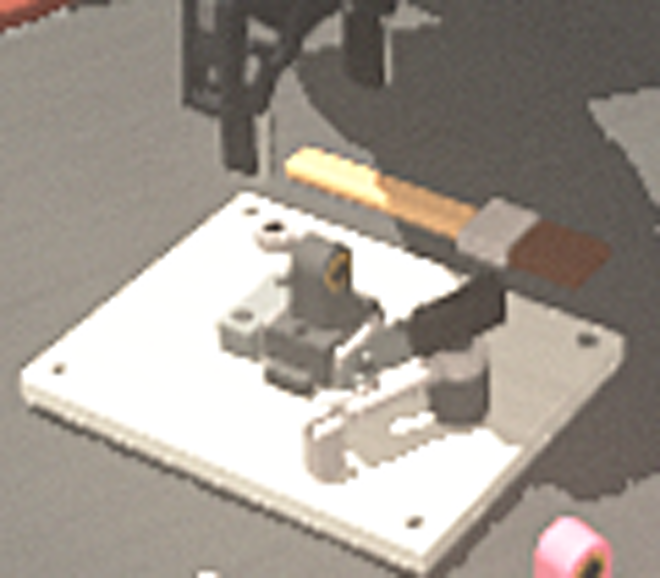

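The finger lies on the index post at crop (325,425), and the block is seated at (320,290). The jig is flat and unmoved. I'll descend and grip the upright.

drive_tool:
  motion: [-1,0.15,0.22,2.2,0,0,0,-1,0,0,2.2,0,0,0,-1,0,0,2.2,0,0,0,-1,0,0,2.2,0,0,0,-1,0,0,0.1,0,0,0,-1,0,0,0,0,0,0]

```text
clock: 7.38
eef_pos: [0.5305, -0.0418, 0.0556]
orientation: [[-0.929, -0.37, -0.002], [-0.37, 0.929, 0.0], [0.002, 0.001, -1.0]]
ft_force: [0.3, 0.8, 1.1]
grip_width: 0.0855
grasp_force: 0.0
```

drive_tool:
  motion: [0.1,0,0,0,0,0,0,0.3,0,0,0,0,0,0,0.6,0,0,0,0,0,0,1,0,0,0,0,0,0,1,0,0,0,0,0,0,1,0,0,0,0,0,0,1,0,0,0,0,0,0]
  newtons: 40

```text
clock: 7.97
eef_pos: [0.531, -0.0422, 0.0571]
orientation: [[-0.93, -0.369, 0.001], [-0.369, 0.93, 0.0], [-0.001, -0.0, -1.0]]
ft_force: [-1.0, 0.8, 6.9]
grip_width: 0.0253
grasp_force: 39.4
```

drive_tool:
  motion: [1,0,0,-0.15,0,0,0,1,0,0,0,0,0,0,1,0,-0.08,0,-0.03,0,0,1,0,-0.08,0,-0.03,0,0,1,0,-0.08,0,-0.03,0,0,1,0,0,0,0,0,0]
  newtons: 90

```text
clock: 8.47
eef_pos: [0.5312, -0.0441, 0.0577]
orientation: [[-0.93, -0.366, -0.035], [-0.368, 0.926, 0.089], [-0.0, 0.095, -0.995]]
ft_force: [-1.1, 5.7, 0.0]
grip_width: 0.0247
grasp_force: 93.0
```

drive_tool:
  motion: [1,0,0,-0.2,0,0,0,1,0,0.13,-0.05,0.05,0,0,1,0,0.13,-0.05,0.05,0,0,1,0,0.13,-0.05,0.05,0,0,1,0,0.13,-0.05,0.05,0,0,1,0,0,0,0,0,0]

```text
clock: 8.97
eef_pos: [0.5276, -0.0394, 0.0606]
orientation: [[-0.929, -0.367, 0.038], [-0.369, 0.924, -0.104], [0.003, -0.111, -0.994]]
ft_force: [1.6, -4.4, -21.9]
grip_width: 0.0244
grasp_force: 92.0
```

drive_tool:
  motion: [1,0,-0.13,-0.03,-0.05,0,0,1,0,-0.13,-0.03,-0.05,0,0,1,0,-0.13,-0.03,-0.05,0,0,1,0,-0.13,-0.03,-0.05,0,0,1,0,0,0,0,0,0]

```text
clock: 9.38
eef_pos: [0.5297, -0.0441, 0.0624]
orientation: [[-0.93, -0.365, -0.039], [-0.367, 0.926, 0.092], [0.002, 0.1, -0.995]]
ft_force: [-4.2, 6.0, -5.4]
grip_width: 0.0242
grasp_force: 94.9
```

drive_tool:
  motion: [1,0,0.13,-0.06,0.05,0,0,1,0,0.13,-0.06,0.05,0,0,1,0,0.13,-0.05,0.05,0,0,1,0,0.13,-0.05,0.05,0,0,1,0,0,0,0,0,0]

```text
clock: 9.8
eef_pos: [0.5275, -0.039, 0.0643]
orientation: [[-0.929, -0.368, 0.037], [-0.369, 0.924, -0.103], [0.003, -0.109, -0.994]]
ft_force: [1.3, -3.3, -23.4]
grip_width: 0.0241
grasp_force: 92.2
```

drive_tool:
  motion: [1,0,-0.13,-0.05,-0.05,0,0,1,0,-0.13,-0.05,-0.05,0,0,1,0,-0.13,-0.05,-0.05,0,0,1,0,-0.13,-0.05,-0.05,0,0,1,0,0,0,0,0,0]

```text
clock: 10.22
eef_pos: [0.53, -0.0444, 0.0668]
orientation: [[-0.93, -0.365, -0.038], [-0.367, 0.926, 0.092], [0.002, 0.1, -0.995]]
ft_force: [-5.4, 7.3, -7.4]
grip_width: 0.0243
grasp_force: 94.7
```

drive_tool:
  motion: [1,0,0.13,-0.05,0.05,0,0,1,0,0.13,-0.05,0.05,0,0,1,0,0.13,-0.05,0.05,0,0,1,0,0.13,-0.05,0.05,0,0,1,0,0,0,0,0,0]

```text
clock: 10.63
eef_pos: [0.5278, -0.0391, 0.0689]
orientation: [[-0.929, -0.367, 0.038], [-0.369, 0.924, -0.102], [0.003, -0.109, -0.994]]
ft_force: [0.2, -3.2, -24.9]
grip_width: 0.0245
grasp_force: 92.4
```

drive_tool:
  motion: [1,0,-0.13,-0.05,-0.05,0,0,1,0,-0.13,-0.05,-0.05,0,0,1,0,-0.13,-0.05,-0.05,0,0,1,0,-0.13,-0.05,-0.05,0,0,1,0,0,0,0,0,0]

```text
clock: 11.05
eef_pos: [0.5304, -0.0449, 0.0712]
orientation: [[-0.93, -0.365, -0.038], [-0.367, 0.926, 0.091], [0.002, 0.099, -0.995]]
ft_force: [-5.3, 5.8, -8.2]
grip_width: 0.0248
grasp_force: 94.7
```

Run:
```python
from rig import bot
import cv2,numpy as np
for n in("scene",):
    d=bot.get_image(n);cv2.imwrite(f"pics/{n}3.png",d["pixels"]);np.savez(f"{n}3.npz",**d)
b=cv2.imread("pics/scene3.png")[148:253,217:337];cv2.imwrite("pics/scenec3.png",cv2.resize(b,None,fx=5.5,fy=5.5,interpolation=cv2.INTER_CUBIC))
```

```text
(no output)
```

View pics/scenec3.png

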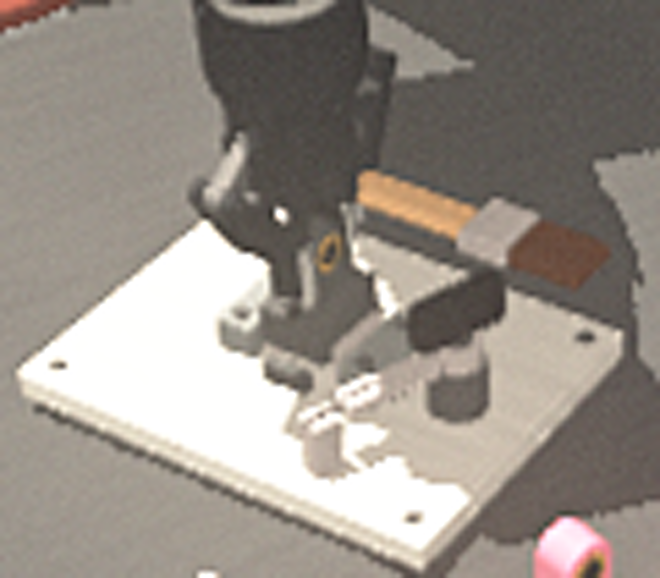

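The block has risen with the gripper: its ring moved from crop (338,270) to (328,251), about 11 mm. The jig is flat and in place, so I'll keep rocking.

drive_tool:
  motion: [1,0,0.13,-0.03,0.05,0,0,1,0,0.13,-0.03,0.05,0,0,1,0,0.13,-0.03,0.05,0,0,1,0,0.13,-0.03,0.05,0,0,1,0,0,0,0,0,0]

```text
clock: 11.52
eef_pos: [0.5284, -0.0392, 0.0731]
orientation: [[-0.929, -0.367, 0.039], [-0.369, 0.924, -0.103], [0.002, -0.11, -0.994]]
ft_force: [-2.9, -2.8, -17.5]
grip_width: 0.0244
grasp_force: 93.6
```

drive_tool:
  motion: [1,0,-0.13,-0.06,-0.05,0,0,1,0,-0.13,-0.06,-0.05,0,0,1,0,-0.13,-0.06,-0.05,0,0,1,0,-0.13,-0.06,-0.05,0,0,1,0,0,0,0,0,0]

```text
clock: 11.93
eef_pos: [0.5311, -0.0452, 0.0756]
orientation: [[-0.93, -0.365, -0.036], [-0.366, 0.926, 0.091], [0.0, 0.098, -0.995]]
ft_force: [-7.2, 4.4, -5.0]
grip_width: 0.0244
grasp_force: 95.1
```

drive_tool:
  motion: [1,0,0.13,-0.03,0.05,0,0,1,0,0.13,-0.03,0.05,0,0,1,0,0.13,-0.03,0.05,0,0,1,0,0.13,-0.03,0.05,0,0,1,0,0,0,0,0,0]

```text
clock: 12.35
eef_pos: [0.5309, -0.0391, 0.0783]
orientation: [[-0.929, -0.367, 0.044], [-0.37, 0.924, -0.102], [-0.003, -0.111, -0.994]]
ft_force: [0.1, 1.3, -4.3]
grip_width: 0.0243
grasp_force: 95.5
```

drive_tool:
  motion: [1,0,-0.13,-0.06,-0.05,0,0,1,0,-0.13,-0.06,-0.05,0,0,1,0,-0.13,-0.06,-0.05,0,0,1,0,-0.13,-0.06,-0.05,0,0,1,0,0,0,0,0,0]

```text
clock: 12.77
eef_pos: [0.5342, -0.047, 0.0807]
orientation: [[-0.931, -0.365, -0.03], [-0.366, 0.927, 0.087], [-0.004, 0.092, -0.996]]
ft_force: [0.6, -0.8, -4.7]
grip_width: 0.0248
grasp_force: 95.5
```

drive_tool:
  motion: [1,0,0,-0.4,0,0,0,1,0,0,-0.4,0,0,0,1,0,0.08,-0.4,0.03,0,0,1,0,0.08,0,0.03,0,0,1,0,0.08,0,0.032,0,0,1,0,0,0,0,0,0,1,0,0,0,0,0,0,1,0,0,0,0,0,0]

```text
clock: 13.43
eef_pos: [0.5309, -0.0427, 0.0919]
orientation: [[-0.929, -0.369, 0.001], [-0.369, 0.929, -0.002], [-0.0, -0.002, -1.0]]
ft_force: [0.6, 0.5, -4.5]
grip_width: 0.0248
grasp_force: 95.5
```

Run:
```python
from rig import bot
import cv2,numpy as np
d=bot.get_image("scene");b=d["pixels"][148:253,217:337];cv2.imwrite("pics/scenec4.png",cv2.resize(b,None,fx=5.5,fy=5.5,interpolation=cv2.INTER_CUBIC))
s=bot.sense();print(s['clock'],s['eef_pos'],s['orientation'],s['ft_force'],s['grasp_force'])
```

```text
13.4833 [ 0.53103175 -0.04295961  0.09183097] [[-9.29476040e-01 -3.68881124e-01  1.00385206e-03]
 [-3.68882380e-01  9.29474420e-01 -1.75845917e-03]
 [-2.84392415e-04 -2.00474900e-03 -9.99997950e-01]] [ 0.27127616 -0.36412753 -4.53250694] 95.46917974948883
```

View pics/scenec4.png

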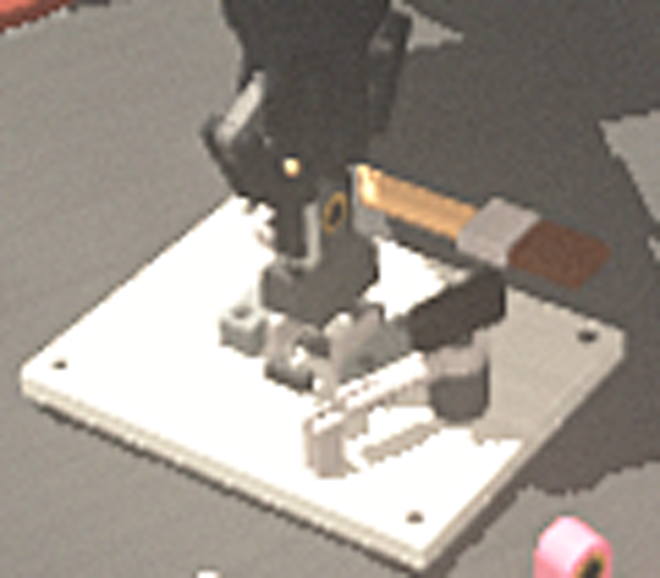

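The block is held upright above the empty nest: its ring is at crop (335,212), its underside clears the jaws, and the measured force is only its own weight. The finger is at the line and the jig is unmoved.

```bash
python3 -c "
from rig import bot
print(bot.job_done())"
```

```text
the job is handed in; nothing more can be done
None
```

I turned the clamp to the release line, rocked the block free, and handed the job in at about 13.5 s with the block held upright roughly 16 mm above the jaw tops; the jig looked unmoved, and no verdict was returned.

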